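# Put the marking-out tools away in the joiner's shop

### The job

The marking-out is finished, so put the tools away in the storage station: while its sliding rack is still pulled out, stand the pencil point-down in the tall tube and the awl point-down in the short tube, both pushed down fully home, and then push the rack fully home against its stop. Also hang the plywood template by its hole on the steel peg, before or after that. Leave the glue bottle, the piece of moulding and the screw jar where they are.

Things in the scene. Friction and masses are not known exactly. Their poses are not given: they have to be found in the camera images.
- pencil: Plain round wooden pencil, 10 mm diameter, 150 mm long, 20 g. Origin: centre of its point end (6 mm wide, black, widening to 10 mm over 16 mm); own z runs to the blunt end. Starts point down in either hole of the drilled block, top about 92 mm above the block; may lean a few degrees. Home in the tall tube its origin is 90 mm below the mouth, with 60 mm standing out.
- awl: Marking awl, 130 mm long, ~70 g: steel shaft 8 mm thick, 55 mm long (point 4 mm wide, tapering over 14 mm), then a round handle 24 mm thick from 55 to 130 mm (brass ferrule, then wood). Origin: the point; own z runs to the handle. Starts in the other hole of the drilled block, handle shoulder on its top. Home in the short tube the shoulder rests on the rim: origin 55 mm below the mouth.
- template: Upright plywood plate 9 mm thick (own x), 60 mm wide (own y; two rounded bumps stand out up to 11 mm on the +y edge at 41 to 86 mm height), 140 mm tall (own z), about 60 g. Origin: centre of its lower edge. An 18 mm hanging hole through its thickness is centred 45 mm below the top edge. Starts standing 33 mm deep in the slotted block's slot; may lean a few degrees.
- template_hole (a point): Centre of the template's hanging hole (18 mm in diameter), mid thickness, 95 mm above the lower edge; axes as the template's.
- drilled_block: Fixed dark wooden block 60 mm (x) by 130 mm (y), 65 mm high. Origin under its centre. Two holes 11.5 mm wide and 58 mm deep in the top at y = -32 and +32 mm; which one holds the pencil and which the awl varies.
- slotted_block: Fixed dark wooden block 55 mm (x) by 90 mm (y), 45 mm high. Origin under its centre. A slot along y, 11 mm wide, 66 mm long and 33 mm deep, holds the template. Drilled and slotted block may have changed places.
- station: Fixed storage station: plywood board 250 mm (x, -145 to +105) by 280 mm (y, -140 to +140), 12 mm thick; origin on its underside. On the -y side the sliding rack with two metal tubes; on the +y side (x 55, y 100 mm) a wooden post 26 by 30 mm, 164 mm high, with the steel peg on its -x face near the top. The axes of its points (peg, tubes, knob) are parallel to its own.
- peg_root (a point): Centre of the steel peg (8 mm in diameter, round free end) where it leaves the face of the post, 161 mm above the bench. The post ends 3 mm above this point. The peg points along -x of the station.
- peg_tip (a point): Centre of the peg's free end, 45 mm out from the root along the station's -x and 7 mm higher; its rounding ends 4 mm beyond. When hung, the plate is across the peg, either face to the post, its hole around the peg anywhere between root and tip, the hole's centre about 5 mm below the peg's axis.
- tall_mouth (a point): Centre of the mouth of the tall metal tube on the rack (rim 118 mm above the bench; bore 14 mm, wall 3.5 mm, 90 mm deep). Moves with the rack.
- short_mouth (a point): Centre of the mouth of the short metal tube on the rack, 70 mm from the tall one in -y of the station (rim 88 mm above the bench; bore 14 mm, wall 3.5 mm, 60 mm deep). Moves with the rack.
- rack_knob (a point): Centre of the top of the rack's upright round wooden knob, 20 mm in diameter, 50 mm high above the rack board, its top 74 mm above the bench; it stands 85 mm in front (-x of the station) of the line of the two tubes. Moves with the rack.
- rack (a joint): How far the sliding rack is pulled out, in m: 0 = fully home against its stop, grows towards -x of the station (towards the robot), at most 0.09. It takes 4 to 6 N to move it, and it stays where it is left.
- glue_bottle: White bottle, 56 mm in diameter, 150 mm high, upright on the bench; origin under its centre. Not to be moved.
- moulding: Piece of light wooden moulding 50 by 100 mm, 28 mm high, lying on the bench along its own y; origin under its centre. Not to be moved.
- screw_jar: Glass jar with metal cap, 60 mm in diameter, 70 mm high; origin under its centre. Not to be moved.
There are look-alikes about, which are no part of the job. Several things have the shape of the template; the one meant has the colours described above.

How it is judged:
On the way, in this order (a step that is already met when the one before it is completed fails the run):
1. the pencil is home in the tall tube and the awl home in the short tube, with the rack still pulled out by more than 30 mm (horizontal distance between pencil and tall_mouth below 0.008 m and z of pencil in the frame of tall_mouth below -0.084 m and angle between each of pencil, awl's own z axis and vertical below 0.15 rad and horizontal distance between awl and short_mouth below 0.008 m and z of awl in the frame of short_mouth below -0.05 m and value of joint rack above 0.03 m), for 0.2 s.
2. the rack is pushed home (within 5 mm of its stop) (value of joint rack below 0.005 m), for 0.2 s.
At the end, for the whole second after the job is handed in: Upright within 0.15 rad: pencil point at least 84 mm down the tall tube, awl point 50 mm down the short one. Template hung, peg through its hole (10 mm sideways, -12 to +14 mm in height of the root), tilt under 0.35 rad. Rack within 5 mm of its stop. All three under 0.03 m/s (horizontal distance between pencil and tall_mouth below 0.008 m and z of pencil in the frame of tall_mouth below -0.084 m and angle between each of pencil, awl's own z axis and vertical below 0.15 rad and horizontal distance between awl and short_mouth below 0.008 m and z of awl in the frame of short_mouth below -0.05 m and x of template_hole in the frame of peg_root between -0.046 and 0 m and y of template_hole in the frame of peg_root between -0.01 and 0.01 m and z of template_hole in the frame of peg_root between -0.012 and 0.014 m and angle between template's own z axis and vertical below 0.35 rad and value of joint rack below 0.005 m and linear speed of each of pencil, awl, template below 0.03 m/s); the robot touches nothing.
It fails at once if the glue bottle is moved by more than 20 mm (distance of glue_bottle from where it was at the start of the episode above 0.02 m).
It fails at once if the moulding is moved by more than 20 mm (distance of moulding from where it was at the start of the episode above 0.02 m).
It fails at once if the screw jar is moved by more than 20 mm (distance of screw_jar from where it was at the start of the episode above 0.02 m).
It also fails if it takes over 72 s, if anything falls off the work surface, if the arm or the gripper's body presses on something with over 40 N, if the wrist force passes 120 N, or if a joint passes its speed limit or range.

### The arm

A 6-joint arm with a two-finger parallel gripper is mounted at the origin on the work surface. World frame = base frame: x ahead of the robot, y to its left, z up, the work surface at z = 0. Lengths are in m, angles in rad, forces in N, time in s.
With the tool pointing down it reaches from about 0.275 to 0.775 m from the base axis. Payload 14.6 kg.
Tool frame: the origin (TCP) lies between the finger pads; the fingertips stand 11 mm ahead of it and the grasp point (between the pads) lies 8 mm behind it; z points along the fingers, y is the line along which they close (so a half turn about z gives the same grasp; the last joint's range is limited). The gripper opens to 85 mm and grips with 20 to 120 N. Pads are 22 mm wide; open, the fingers measure 114 mm over their backs; the gripper's body (76 mm by 85 mm) begins 54 mm behind the grasp point. The pads swing forward as they close: fully open they stand 13 mm farther back than shut.
Start: joints at [1.187, 0.263, -0.048, 1.259, 0, 1.415], TCP at [0.119, 0.511, 0.242] pointing down, gripper open.
Joint ranges: [-2.65, 2.65], [-0.89, 1.7], [-1.18, 1.37], [-2.13, 2.11], [-1.35, 1.29], [-3.14, 3.14]. Speed limits (rad/s): [1.89, 1.89, 2.57, 2.79, 3.14, 3.14].

### API

Orientations are given as a unit quaternion [x, y, z, w].
In Python, from cell import manip gives the robot as it stands. Calls block until the motion is done:
- manip.move_to(position, orientation): joint-space move of the TCP to a pose.
- manip.servo_line(position, attitude=None, rate=0.15, f_stop=None): straight line of the TCP; attitude=None keeps the orientation; rate is the mean speed in m/s. With f_stop (N) it stops when the force on the tool has changed by that much, and returns True; else False.
- manip.goto_joints(angles): joint-space move.
- manip.gripper_to(opening, grip_force=None): finger opening in m; grip_force is the grip in N (None keeps the last); returns when the fingers have stopped.
- manip.sleep(seconds).
- manip.inverse_kinematics(position, orientation): joint angles nearest the present ones, or None.
- manip.get_obs(): the state.
- manip.snapshot(name): name is "scene" or "top"; returns a dict with "color" (420x560x3 uint8, red, green, blue), "depth" (420x560 float32, m along the optical axis (not along the pixel's ray), 0 where there is no reading), "fx", "fy", "cx", "cy" (pixels), "D" ([k1, k2, p1, p2, k3] as OpenCV has them; the pictures are not rectified), "R" (3x3) and "t" (3): a world point X has camera coordinates R X + t. Camera axes: x right, y down, z forward; pixel columns grow to the right and rows downward; lengths in m; the calibration is good to about 2 mm. A picture is of the moment at which its call begins.
A pose or a line that the arm cannot do raises manip.Unreachable and nothing moves.
- manip.job_done(): hands the job in; it is judged then, once.
The state is a dict: "time": time; "joint_positions": joint angles; "qd": joint speeds; "joint_torque": joint torques, N m; "ee_pos": TCP position; "tcp_rot": TCP orientation; "ft_force": force on the tool from outside, world axes, zero at the start; "torque": the same for the moment, N m; "gripper_width": finger opening in m; "gripper_force": force on a finger pad.
Only numpy, scipy, OpenCV 4.12 (cv2) and the standard library are available. Lean on these libraries where they do the work, as an engineer would, in place of code of your own. Each camera call takes 0.05 s, during which the arm holds its last target. There are 200 camera calls.

## Working session

There is one attempt and no reset: what is moved stays moved. The work goes in short steps, each a Python script; the robot and the scene stay as the last script left them, time stands still between calls to the robot, and variables do not carry over. Pictures are saved under pics/ and viewed, at most 10 in all, crops included, and the job is handed in when it is done.

```bash
mkdir -p pics; ls; cat > h.py <<'E'
import numpy as np, cv2, pickle
from cell import manip
def snap(n):
    s=manip.snapshot(n); pickle.dump(s,open(f'{n}.pkl','wb')); return s
def cloud(s):
    """world points per pixel (h,w,3), nan where no depth"""
    h,w=s['depth'].shape
    u,v=np.meshgrid(np.arange(w),np.arange(h))
    K=np.array([[s['fx'],0,s['cx']],[0,s['fy'],s['cy']],[0,0,1]])
    n=cv2.undistortPoints(np.stack([u,v],-1).reshape(-1,1,2).astype(np.float64),K,np.array(s['D'])).reshape(h,w,2)
    d=s['depth'].astype(float).copy(); d[d==0]=np.nan
    c=np.dstack([n*d[...,None],d])
    return (c-np.array(s['t']))@np.array(s['R'])
E
python3 - <<'E'
from h import *
for n in ('scene','top'):
    s=snap(n); cv2.imwrite(f'pics/{n}0.png',cv2.resize(s['color'][...,::-1],(784,588),interpolation=cv2.INTER_CUBIC))
    R=np.array(s['R']);print(n,-R.T@np.array(s['t']),R[2],s['fx'])
print(manip.get_obs())
E
```

```text
pics
scene [1.18578286 0.23775219 0.83801291] [-0.66750668 -0.21116256 -0.71403446] 421.54977485466145
top [0.39408317 0.043658   1.01484143] [ 0.17933364  0.01303045 -0.98370201] 435.3484754581826
{'time': 0.1, 'joint_positions': array([ 1.18668461e+00,  2.63473045e-01, -4.88449392e-02,  1.25941049e+00,
        2.38486560e-05,  1.41551557e+00]), 'qd': array([-3.13087647e-04, -1.04505764e-03,  2.84859183e-03, -2.05201819e-04,
       -3.77427221e-05,  1.47675032e-03]), 'joint_torque': array([ 2.91435761e-03, -6.38576174e+01,  3.85062397e+01,  9.99940705e-03,
       -1.10240594e-04, -1.13820045e-05]), 'ee_pos': array([0.1189931 , 0.5111037 , 0.24188472]), 'tcp_rot': array([ 1.14166004e-01,  9.93461578e-01, -4.46047805e-04, -1.35673037e-04]), 'ft_force': array([ 0.51123252, -0.70780291,  0.31160177]), 'torque': array([0.00104359, 0.01986081, 0.00419416]), 'gripper_force': 0.0, 'gripper_width': 0.08549696191843101}
```

View pics/scene0.png

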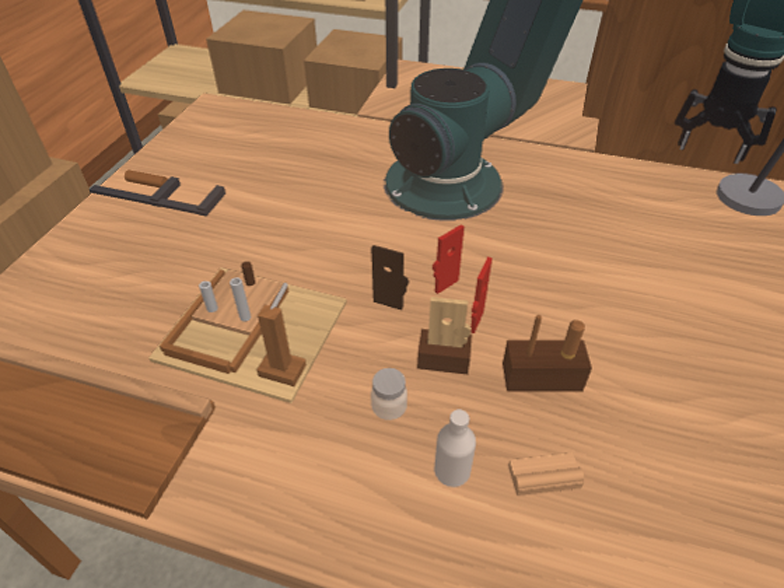

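View pics/top0.png

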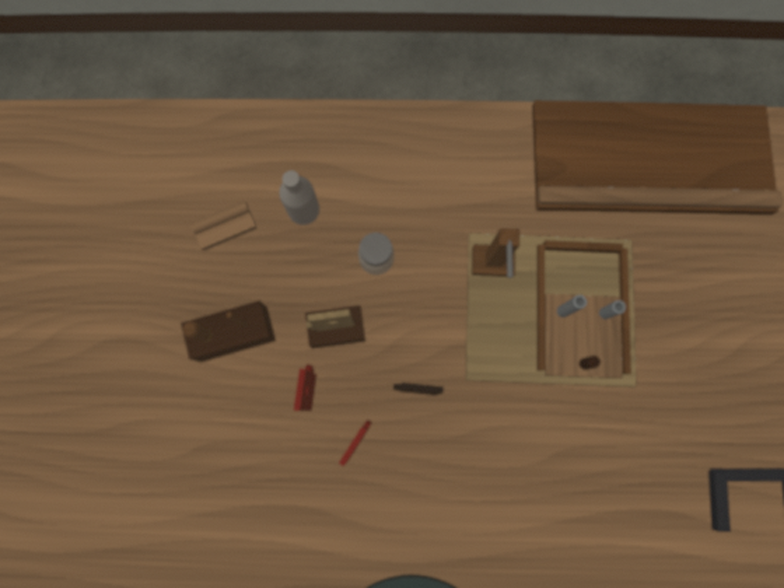

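The scene view shows the station at left (tubes at 207,297 and 239,300; knob 248,273; post 272,340), the plywood template in the slotted block (447,322), and the pencil (536,335) and awl (574,340) in the drilled block. Black and red plates nearby are decoys. The top view agrees, with x up and y to the left.

```bash
cat > m.py <<'E'
from h import *
T=pickle.load(open('top.pkl','rb'));S=pickle.load(open('scene.pkl','rb'))
cl={'top':cloud(T),'scene':cloud(S)}
col={'top':T['color'],'scene':S['color']}
def box(n,x0,y0,x1,y1):  # display pixel coords (784 wide)
    a,b,c,d=[int(round(v/1.4)) for v in (x0,y0,x1,y1)]
    P=cl[n][b:d,a:c].reshape(-1,3);C=col[n][b:d,a:c].reshape(-1,3).astype(int)
    k=np.isfinite(P[:,0]);return P[k],C[k]
def rect(P):
    (c,s,a)=cv2.minAreaRect((P[:,:2]*1000).astype(np.float32));return np.round(c,1),np.round(s,1),round(a,1)
E
python3 - <<'E'
from m import *
def rep(name,P,m):
    Q=P[m];print(name,len(Q),Q.mean(0).round(4) if len(Q) else '',rect(Q) if len(Q)>3 else '', 'zmax',Q[:,2].max().round(4) if len(Q) else '')
for n,bx in (('top',(175,290,285,370)),('scene',(490,300,610,400))):
    P,C=box(n,*bx); z=P[:,2]
    rep(n+' drill top',P,(abs(z-.065)<.004)); 
    for lo in np.arange(.08,.17,.01): rep(f'  z{lo:.2f}',P,(z>=lo)&(z<lo+.01))
for n,bx in (('top',(298,300,370,350)),('scene',(412,290,475,375))):
    P,C=box(n,*bx); z=P[:,2]
    rep(n+' slot top',P,(abs(z-.045)<.003))
    for lo in np.arange(.06,.17,.01): rep(f'  z{lo:.2f}',P,(z>=lo)&(z<lo+.01))
for n,bx in (('top',(460,225,645,390)),('scene',(145,255,350,405))):
    P,C=box(n,*bx); z=P[:,2]
    rep(n+' board',P,(abs(z-.012)<.004))
    for lo in np.arange(.03,.18,.01): rep(f'  z{lo:.2f}',P,(z>=lo)&(z<lo+.01))
E
```

```text
top drill top 1287 [0.5141 0.2978 0.0644] (array([514.9, 304.3]), array([ 61.7, 132. ]), 17.2) zmax 0.0688
  z0.08 24 [0.5091 0.3078 0.0847] (array([516. , 305.6]), array([20.2, 75.6]), 23.3) zmax 0.0897
  z0.09 22 [0.5074 0.3138 0.0947] (array([517.2, 304.3]), array([21.3, 72.8]), 23.6) zmax 0.0996
  z0.10 25 [0.5078 0.3109 0.1053] (array([514. , 304.8]), array([15.6, 76. ]), 23.8) zmax 0.1094
  z0.11 20 [0.5073 0.3096 0.1149] (array([514.5, 302.9]), array([15. , 70.1]), 23.6) zmax 0.12
  z0.12 26 [0.5078 0.3116 0.1252] (array([514.4, 304.9]), array([16. , 76.5]), 23.2) zmax 0.1295
  z0.13 103 [0.5059 0.3293 0.1368] (array([509.4, 307.2]), array([23.3, 80.7]), 9.0) zmax 0.14
  z0.14 23 [0.5087 0.3238 0.1417] (array([515.7, 305.5]), array([14.2, 75.9]), 18.6) zmax 0.1471
  z0.15 21 [0.5241 0.2721 0.1546] (array([524.3, 272.2]), array([7.1, 8.9]), 85.8) zmax 0.1593
  z0.16 0   zmax 
scene drill top 1007 [0.5225 0.3003 0.0656] (array([516.7, 303.4]), array([ 64.1, 130.5]), 16.6) zmax 0.069
  z0.08 45 [0.5203 0.3136 0.0851] (array([518.3, 306.2]), array([15.9, 78.1]), 10.9) zmax 0.0899

[... 5499 characters left out ...]
.6028 -0.1872  0.1153] (array([ 607.5, -184.4]), array([171.2,  35. ]), 56.1) zmax 0.1198
  z0.12 52 [ 0.6433 -0.1355  0.1243] (array([ 610.1, -182.3]), array([161.9,  34.5]), 56.8) zmax 0.1297
  z0.13 53 [ 0.6534 -0.1249  0.1348] (array([ 652.9, -124.7]), array([18.2, 35.9]), 34.5) zmax 0.1398
  z0.14 58 [ 0.6527 -0.1242  0.1452] (array([ 652.3, -123.7]), array([19.8, 37.4]), 37.7) zmax 0.1499
  z0.15 52 [ 0.6516 -0.1237  0.1553] (array([ 651.6, -123.1]), array([20.2, 37.1]), 40.8) zmax 0.16
  z0.16 184 [ 0.6375 -0.1284  0.1647] (array([ 622.5, -129.1]), array([30.1, 71.7]), 88.8) zmax 0.17
  z0.17 18 [ 0.5956 -0.1277  0.1713] (array([ 596.5, -128.8]), array([ 7. , 23.3]), 81.6) zmax 0.1741
```

```bash
cat >> m.py <<'E'
from scipy.optimize import least_squares
def cyl(P,r,z0,lean=True,x0=None):
    c=P[:,:2].mean(0) if x0 is None else np.array(x0)
    def f(p):
        d=np.array([p[2],p[3],1.0]) if lean else np.array([0,0,1.]); d/=np.linalg.norm(d)
        v=P-np.array([p[0],p[1],z0]); return np.linalg.norm(v-np.outer(v@d,d),axis=1)-r
    s=least_squares(f,[c[0],c[1],0,0],loss='soft_l1',f_scale=.001)
    return s.x.round(4),round(float(np.sqrt(np.mean(s.fun**2))),4),len(P)
E
python3 - <<'E'
from m import *
for n,b in (('top',dict(d=(175,290,285,370),t=(298,300,370,350),s=(460,225,645,390))),('scene',dict(d=(490,300,610,400),t=(412,290,475,375),s=(145,255,350,405)))):
    print('==',n)
    P,C=box(n,*b['d']);z=P[:,2]
    m=(z>.075)&(z<.156)&(P[:,1]<.29)&(P[:,1]>.25);print('pencil @z.12',cyl(P[m],.005,.12))
    m=(z>.075)&(z<.135)&(P[:,1]>.31)&(P[:,1]<.37);print('awl @z.11',cyl(P[m],.012,.11))
    m=(z>.135)&(z<.146)&(P[:,1]>.31)&(P[:,1]<.37);print(' awl top',rect(P[m]),z[m].max())
    P,C=box(n,*b['t']);z=P[:,2];m=(z>.149)&(P[:,0]>.5)&(P[:,1]>.09)&(P[:,1]<.17);print('templ top',rect(P[m]),P[m].mean(0))
    P,C=box(n,*b['s']);z=P[:,2]
    for nm,lo,hi,c,r in (('tall',.06,.116,(.58,-.225),.0105),('short',.035,.086,(.58,-.295),.0105),('knob',.035,.072,(.49,-.26),.01)):
        m=(z>lo)&(z<hi)&(np.hypot(P[:,0]-c[0],P[:,1]-c[1])<.035)
        print(nm,cyl(P[m],r,(lo+hi)/2,False),P[m].mean(0).round(3))
    m=(abs(z-.118)<.003)&(P[:,1]<-.19);print('tall rim',rect(P[m]))
    m=(abs(z-.088)<.003)&(P[:,1]<-.26);print('short rim',rect(P[m]))
    m=(abs(z-.074)<.003)&(P[:,0]<.53);print('knob top',rect(P[m]))
    m=(abs(z-.164)<.002)&(P[:,0]>.62);print('post top',rect(P[m]))
    m=(z>.155)&(P[:,0]<.625)&(P[:,0]>.57)&(P[:,1]>-.15);Q=P[m];print('peg',Q[:,0].min(),Q[:,0].max(),np.polyfit(Q[:,0]-.6,Q[:,1],1),np.polyfit(Q[:,0]-.6,Q[:,2],1))
E
```

```text
== top
pencil @z.12 (array([0.5247, 0.2735, 0.0091, 0.0007]), 0.0008, 59)
awl @z.11 (array([ 5.057e-01,  3.355e-01, -5.000e-04, -2.800e-03]), 0.0007, 108)
 awl top (array([504.6, 334.8]), array([20.5, 21.8]), 22.5) 0.14190693987673814
templ top (array([527.1, 130.6]), array([ 9.5, 59.5]), 8.5) [0.52698822 0.13043549 0.15122968]
tall (array([ 0.5573, -0.2413,  0.    ,  0.    ]), 0.0017, 110) [ 0.557 -0.238  0.092]
short (array([ 0.5553, -0.3124,  0.    ,  0.    ]), 0.0023, 94) [ 0.556 -0.308  0.065]
knob (array([ 0.4718, -0.2746,  0.    ,  0.    ]), 0.0022, 67) [ 0.47  -0.27   0.058]
tall rim (array([ 557.5, -240.9]), array([18.7, 19.4]), 88.8)
short rim (array([ 555.6, -311.1]), array([19.4, 16.6]), 43.9)
knob top (array([ 472.1, -273.8]), array([17.5, 18. ]), 1.9)
post top (array([ 639.2, -128.7]), array([26.7, 34.5]), 89.1)
peg 0.5818543546472926 0.6244640174295257 [-0.02652119 -0.12762156] [-0.12146772  0.16798606]
== scene
pencil @z.12 (array([ 0.5254,  0.2727, -0.0058, -0.0088]), 0.001, 108)
awl @z.11 (array([ 0.5064,  0.3337, -0.0006,  0.0024]), 0.0011, 191)
 awl top (array([507.6, 333.1]), array([23.1, 20.4]), 22.1) 0.1439185443359293
templ top (array([528.9, 131. ]), array([13. , 59.3]), 8.4) [0.52889416 0.13075879 0.15238808]
tall (array([ 0.5585, -0.2424,  0.    ,  0.    ]), 0.0015, 153) [ 0.564 -0.238  0.091]
short (array([ 0.557 , -0.3147,  0.    ,  0.    ]), 0.0014, 120) [ 0.563 -0.31   0.061]
knob (array([ 0.4721, -0.2746,  0.    ,  0.    ]), 0.0013, 77) [ 0.478 -0.27   0.054]
tall rim (array([ 560. , -242.3]), array([20.9, 20.7]), 61.7)
short rim (array([ 559., -313.]), array([19.8, 17.3]), 31.4)
knob top (array([ 474.7, -274.9]), array([20.1, 15.3]), 70.1)
post top (array([ 639.3, -129.6]), array([29.8, 38.1]), 88.8)
peg 0.5851870740283385 0.6239209133600166 [-0.02546532 -0.12740633] [-0.13281964  0.16915081]
```

```bash
cat >> h.py <<'E'
def Q(psi_deg):  # tool down, closing line at psi from world x
    f=np.radians(psi_deg+90)/2; return np.array([np.cos(f),np.sin(f),0,0])
def stat(m=''):
    o=manip.get_obs();print(m,'t',round(o['time'],2),'tcp',o['ee_pos'].round(4),'F',o['ft_force'].round(1),'w',round(o['gripper_width'],4),'gf',round(o['gripper_force'],1));return o
E
python3 - <<'E'
from h import *
q=Q(0)
for p in ([.525,.273,.2],[.558,-.242,.27],[.41,-.275,.06],[.55,-.128,.2],[.5565,-.3125,.25]):
    print(p,np.round(manip.inverse_kinematics(np.array(p),q),2))
manip.gripper_to(.05)
manip.move_to([.525,.273,.20],q)
manip.servo_line([.525,.273,.114]);stat()
manip.gripper_to(0,30);stat('grip')
manip.servo_line([.525,.273,.275],rate=.2);stat('lift')
manip.move_to([.558,-.242,.26],Q(0));stat('over')
for n in ('scene','top'):
    s=snap(n);cv2.imwrite(f'pics/{n}1.png',s['color'][...,::-1])
E
cat > rel.py <<'E'
from m import *
def rel(c,zlo,zhi,r,tc,tzlo,tzhi):
    for n in ('top','scene'):
        P=cl[n].reshape(-1,3);P=P[np.isfinite(P[:,0])];z=P[:,2]
        m=(z>zlo)&(z<zhi)&(np.hypot(P[:,0]-c[0],P[:,1]-c[1])<.03)
        print(n,'obj',cyl(P[m],r,(zlo+zhi)/2) if m.sum()>8 else m.sum(), 'zmin',z[(z>tzhi+.006)&(np.hypot(P[:,0]-c[0],P[:,1]-c[1])<.02)].min().round(4))
        m=(z>tzlo)&(z<tzhi)&(np.hypot(P[:,0]-tc[0],P[:,1]-tc[1])<.022)
        print(n,'tube',cyl(P[m],.0105,(tzlo+tzhi)/2,False))
E
python3 -c "
from rel import *
rel((.558,-.242),.175,.238,.005,(.558,-.242),.06,.116)"
```

```text
[0.525, 0.273, 0.2] [0.34 0.39 0.03 1.21 0.   1.91]
[0.558, -0.242, 0.27] [-0.54  0.41  0.24  1.41  0.    1.03]
[0.41, -0.275, 0.06] [-0.76  0.34 -0.47  0.76  0.    0.81]
[0.55, -0.128, 0.2] [-0.37  0.35 -0.04  1.18  0.    1.2 ]
[0.5565, -0.3125, 0.25] [-0.64  0.46  0.29  1.39  0.    0.93]
 t 2.99 tcp [0.5252 0.2734 0.1148] F [ 0.  -0.  -0.7] w 0.05 gf 0.0
grip t 3.43 tcp [0.5254 0.2731 0.1146] F [-0.1 -0.4  6. ] w 0.0093 gf 29.3
lift t 4.39 tcp [0.5246 0.2729 0.2739] F [-0.2 -0.1 -0.4] w 0.0093 gf 29.3
over t 6.27 tcp [ 0.5583 -0.2411  0.2601] F [ 0.3 -0.5 -0.6] w 0.0091 gf 30.5
top obj (array([ 0.5571, -0.218 , -0.0072, -0.3445]), 0.0007, 74) zmin 0.2251
top tube (array([ 0.5582, -0.2411,  0.    ,  0.    ]), 0.0017, 125)
scene obj (array([ 0.5575, -0.2183,  0.018 , -0.4076]), 0.0011, 79) zmin 0.21
scene tube (array([ 0.5585, -0.2426,  0.    ,  0.    ]), 0.0015, 152)
```

```bash
python3 - <<'E'
import cv2,numpy as np
a=cv2.imread('pics/scene1.png')[130:330,60:360]; b=cv2.imread('pics/top1.png')[140:340,300:560]
cv2.imwrite('pics/c1.png',cv2.resize(np.hstack([a,b]),None,fx=1.4,fy=1.4,interpolation=cv2.INTER_CUBIC))
E
```

```text
(no output)
```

View pics/c1.png

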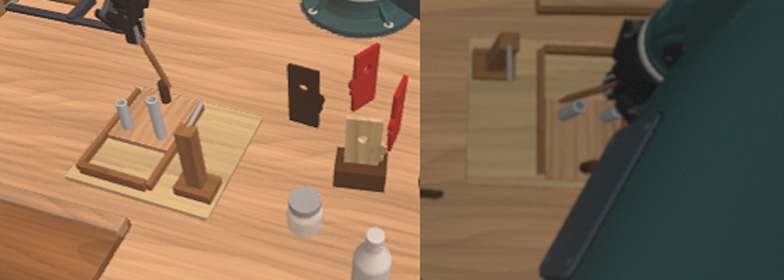

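The pencil has pivoted about the closing line: its lower end leans about 20° towards +y (left crop, 150,60). The tubes haven't moved. I'll tilt the tool to bring the pencil vertical, then check it.

```bash
cat >> h.py <<'E'
from scipy.spatial.transform import Rotation as Rot
def tilt(psi,th):  # tool down at psi, then rotated about world x by th deg
    return (Rot.from_euler('x',th,degrees=True)*Rot.from_quat(Q(psi)))
def tcp_for(grasp,R,off=.008): return np.array(grasp)+off*R.apply([0,0,1])
E
python3 - <<'E'
from h import *
manip.gripper_to(0,60)
g=[.558,-.242,.268]
for th in (-7,-14,-20.6):
    R=tilt(0,th); manip.servo_line(tcp_for(g,R),attitude=R.as_quat(),rate=.02)
stat('tilted');snap('scene');snap('top')
from rel import *
rel((.558,-.242),.175,.23,.005,(.558,-.242),.06,.116)
E
```

```text
tilted t 7.4 tcp [ 0.5579 -0.2442  0.2601] F [ 0.2 -0.4  0.4] w 0.0088 gf 58.5Traceback (most recent call last):
  File "<stdin>", line 8, in <module>
  File "rel.py", line 6, in rel
    print(n,'obj',cyl(P[m],r,(zlo+zhi)/2) if m.sum()>8 else m.sum(), 'zmin',z[(z>tzhi+.006)&(np.hypot(P[:,0]-c[0],P[:,1]-c[1])<.02)].min().round(4))
                                                                            ~~~~~~~~~~~~~~~~~~~~~~~~~~~~~~~~~~~~~~~~~~~~~~~~~~~~~~~~~~~~^^
    return umr_minimum(a, axis, None, out, keepdims, initial, where)
ValueError: zero-size array to reduction operation minimum which has no identity
```

```bash
sed -i "s/, 'zmin',z.*$/)/" rel.py; python3 -c "
from rel import *
rel((.558,-.242),.17,.235,.005,(.558,-.242),.06,.116)
P=cl['scene'].reshape(-1,3);m=(P[:,2]>.125)&(np.hypot(P[:,0]-.558,P[:,1]+.242)<.1)&(P[:,2]<.24);Q_=P[m]
for lo in np.arange(.125,.24,.01):
    k=(Q_[:,2]>=lo)&(Q_[:,2]<lo+.01);print(lo.round(3),k.sum(),Q_[k].mean(0).round(4) if k.any() else '',Q_[k].std(0).round(4))
cv2.imwrite('pics/c2.png',cv2.resize(S['color'][130:330,60:360,::-1],None,fx=2,fy=2))
"
```

```text
top obj 0m.py:13: RuntimeWarning: Mean of empty slice.
  c=P[:,:2].mean(0) if x0 is None else np.array(x0)
  ret = um.true_divide(
Traceback (most recent call last):
  File "rel.py", line 8, in rel
    print(n,'tube',cyl(P[m],.0105,(tzlo+tzhi)/2,False))
                   ~~~^^^^^^^^^^^^^^^^^^^^^^^^^^^^^^^^
  File "m.py", line 17, in cyl
    s=least_squares(f,[c[0],c[1],0,0],loss='soft_l1',f_scale=.001)
ValueError: Initial guess is outside of provided bounds
```

Top view is blocked by the arm; use the scene view only.

```bash
sed -i "s/for n in ('top','scene'):/for n in NS:/; 1a NS=['scene']" rel.py; python3 -c "
from rel import *
rel((.558,-.242),.17,.235,.005,(.558,-.242),.06,.116)
P=cl['scene'].reshape(-1,3);m=(P[:,2]>.125)&(np.hypot(P[:,0]-.558,P[:,1]+.242)<.08)&(P[:,2]<.25);Q_=P[m]
for lo in np.arange(.125,.25,.015):
    k=(Q_[:,2]>=lo)&(Q_[:,2]<lo+.015);print(lo.round(3),k.sum(),Q_[k].mean(0).round(4) if k.any() else '')
"
```

```text
scene obj (array([ 0.5574, -0.2434, -0.0055,  0.0014]), 0.001, 96)
scene tube (array([ 0.5584, -0.2423,  0.    ,  0.    ]), 0.0016, 151)
0.125 0 
0.14 6 [ 0.5586 -0.2427  0.1532]
0.155 20 [ 0.5598 -0.2407  0.1639]
0.17 21 [ 0.5602 -0.2408  0.178 ]
0.185 21 [ 0.5608 -0.2412  0.1925]
0.2 23 [ 0.5603 -0.2412  0.2071]
0.215 24 [ 0.5601 -0.2405  0.2228]
0.23 20 [ 0.5601 -0.2403  0.2371]
0.245 7 [ 0.5624 -0.2386  0.2476]
```

```bash
python3 - <<'E'
from h import *
R=tilt(0,-20.6);g=np.array([.559,-.241,.268])
manip.servo_line(tcp_for(g,R),rate=.05)
g[2]=.158
print(manip.servo_line(tcp_for(g,R),rate=.08,f_stop=6));stat('in')
manip.gripper_to(.03);manip.sleep(.3)
g2=g+[0,-.352*-.08,.08]
manip.servo_line(tcp_for(g2,R),rate=.2);stat('out')
manip.move_to([.506,.334,.22],Q(0))
snap('scene');snap('top');stat()
from rel import *
for n in cl:
    P=cl[n].reshape(-1,3);z=P[:,2];m=(z>.12)&(np.hypot(P[:,0]-.558,P[:,1]+.242)<.03);print(n,m.sum(),z[m].max(),cyl(P[m&(z<.175)],.005,.15))
E
```

```text
False
in t 9.28 tcp [ 0.559  -0.2439  0.1506] F [ 0.1 -5.4 -2.7] w 0.0089 gf 58.3
out t 10.49 tcp [ 0.5589 -0.2156  0.23  ] F [-0.4 -1.  -0.7] w 0.0304 gf 0.0
 t 12.57 tcp [0.5064 0.3333 0.22  ] F [ 0.  -0.1  0.8] w 0.03 gf 0.0
top 63 0.18116354257285644 (array([ 5.580e-01, -2.392e-01,  4.000e-04,  3.410e-02]), 0.0006, 45)
scene 97 0.17993033661187569 (array([ 5.585e-01, -2.401e-01,  7.100e-03, -5.000e-04]), 0.0014, 85)
```

```bash
python3 - <<'E'
from h import *
manip.gripper_to(.055)
manip.servo_line([.506,.334,.090]);stat()
manip.gripper_to(0,80);stat('grip')
manip.servo_line([.506,.334,.285],rate=.15)
manip.servo_line([.557,-.313,.285],rate=.22);stat('over')
manip.servo_line([.557,-.313,.24],rate=.1)
snap('scene');snap('top')
import rel
rel.rel((.557,-.313),.156,.198,.004,(.557,-.313),.035,.086)
P=rel.cl['scene'].reshape(-1,3)
for lo in np.arange(.1,.25,.01):
    k=(P[:,2]>=lo)&(P[:,2]<lo+.01)&(np.hypot(P[:,0]-.557,P[:,1]+.313)<.04);print(lo.round(3),k.sum(),P[k].mean(0).round(4) if k.any() else '')
E
```

```text
t 13.96 tcp [0.5064 0.3342 0.0908] F [ 0.2 -0.9  0.8] w 0.055 gf 0.0
grip t 14.35 tcp [0.5063 0.3342 0.0909] F [-1.1 -1.1  7.1] w 0.0225 gf 78.0
over t 18.9 tcp [ 0.557  -0.3125  0.2852] F [-0.2 -0.4 -1.3] w 0.0226 gf 78.2
scene obj (array([ 0.5564, -0.3154,  0.0376,  0.0485]), 0.001, 39)
scene tube (array([ 0.5571, -0.3146,  0.    ,  0.    ]), 0.0015, 133)
0.1 0 
0.11 0 
0.12 0 
0.13 0 
0.14 0 
0.15 0 
0.16 7 [ 0.5587 -0.3138  0.1655]
0.17 11 [ 0.5588 -0.3141  0.1754]
0.18 11 [ 0.5588 -0.3134  0.1853]
0.19 11 [ 0.5598 -0.3125  0.1948]
0.2 12 [ 0.5595 -0.3127  0.2042]
0.21 17 [ 0.5621 -0.3088  0.2176]
0.22 26 [ 0.5645 -0.3076  0.2245]
0.23 47 [ 0.561  -0.3056  0.2353]
0.24 72 [ 0.5651 -0.307   0.2449]
```

```bash
python3 - <<'E'
from h import *
manip.servo_line([.5577,-.312,.235],rate=.05)
print(manip.servo_line([.5577,-.312,.110],rate=.07,f_stop=12));stat('in')
manip.gripper_to(.05);manip.sleep(.2)
manip.servo_line([.5577,-.312,.25],rate=.2)
qT=Q(8.5)
manip.move_to([.528,.1305,.22],qT)
snap('scene');snap('top');stat()
from rel import *
for n in cl:
    P=cl[n].reshape(-1,3);z=P[:,2]
    m=(z>.095)&(np.hypot(P[:,0]-.557,P[:,1]+.3135)<.035);print(n,'awl',m.sum(),z[m].max(),cyl(P[m&(z<.155)],.012,.12))
    m=(z>.12)&(np.hypot(P[:,0]-.558,P[:,1]+.242)<.03);print(n,'pencil',m.sum(),z[m].max())
    m=(z>.06)&(z<.086)&(np.hypot(P[:,0]-.558,P[:,1]+.242)<.02);print(n,'tall',cyl(P[m],.0105,.08,False))
    m=(z>.035)&(z<.072)&(np.hypot(P[:,0]-.472,P[:,1]+.2746)<.03);print(n,'knob',cyl(P[m],.010,.05,False))
E
```

```text
True
in t 21.43 tcp [ 0.5579 -0.312   0.1143] F [0.2 0.8 6.9] w 0.0226 gf 78.9
 t 24.58 tcp [0.5284 0.1297 0.2199] F [ 0.2 -0.1 -0.2] w 0.0497 gf 0.0
top awl 241 0.16475617444781876 (array([ 0.5567, -0.3118,  0.0081,  0.0367]), 0.0006, 124)
top pencil 61 0.17984132966242797
top tall (array([ 0.5583, -0.2418,  0.    ,  0.    ]), 0.0007, 38)
top knob (array([ 0.4719, -0.2749,  0.    ,  0.    ]), 0.0019, 62)
scene awl 245 0.1661026757280969 (array([ 0.5575, -0.3144, -0.0029,  0.0088]), 0.0013, 180)
scene pencil 98 0.18119035234779163
scene tall (array([ 0.5583, -0.2426,  0.    ,  0.    ]), 0.0013, 57)
scene knob (array([ 0.4725, -0.2749,  0.    ,  0.    ]), 0.0015, 78)
```

```bash
python3 - <<'E'
from h import *
manip.gripper_to(.035)
manip.servo_line([.528,.1305,.134]);stat()
manip.gripper_to(0,70);stat('grip')
manip.servo_line([.528,.1305,.245],rate=.15)
manip.servo_line([.545,-.1275,.245],attitude=Q(-1.5),rate=.15)
manip.servo_line([.545,-.1275,.196],rate=.12);stat('pre')
snap('scene');snap('top')
from rel import *
P=cl['scene'];z=P[...,2]
m=(z>.07)&(z<.235)&(abs(P[...,0]-.548)<.018)&(abs(P[...,1]+.122)<.06)
q=P[m]
for lo in np.arange(.07,.24,.01):
    k=q[(q[:,2]>=lo)&(q[:,2]<lo+.01)]
    if len(k)>2: print(lo.round(2),len(k),k.min(0).round(4),k.max(0).round(4),'xm',np.median(k[:,0]).round(4))
p=np.linalg.lstsq(np.c_[q[:,1]+.1275,q[:,2]-.17,np.ones(len(q))],q[:,0],rcond=None)[0];print('plane x = a dy+b dz+c',p)
cv2.imwrite('pics/c3.png',cv2.resize(S['color'][150:330,80:330,::-1],None,fx=3,fy=3,interpolation=cv2.INTER_CUBIC))
E
```

```text
t 25.61 tcp [0.5284 0.1306 0.1347] F [-1.  -0.6  0.3] w 0.035 gf 0.0
grip t 25.96 tcp [0.5286 0.1306 0.135 ] F [-0.4 -0.7  6.1] w 0.0081 gf 69.2
pre t 29.28 tcp [ 0.5451 -0.1274  0.1965] F [-0.7  0.2 -1. ] w 0.0077 gf 68.4
0.07 39 [ 0.5443 -0.1564  0.0728] [ 0.551  -0.0974  0.08  ] xm 0.5486
0.08 62 [ 0.5406 -0.157   0.0802] [ 0.5522 -0.0967  0.0898] xm 0.5483
0.09 68 [ 0.5417 -0.1548  0.0903] [ 0.5518 -0.0968  0.0997] xm 0.5482
0.1 65 [ 0.5402 -0.1564  0.1   ] [ 0.5508 -0.0964  0.1097] xm 0.5483
0.11 57 [ 0.5448 -0.1538  0.1103] [ 0.5509 -0.0946  0.1198] xm 0.5488
0.12 66 [ 0.5423 -0.1572  0.1201] [ 0.553  -0.0899  0.1299] xm 0.5491
0.13 75 [ 0.5454 -0.1559  0.1302] [ 0.5518 -0.0898  0.1399] xm 0.5488
0.14 86 [ 0.5425 -0.156   0.1402] [ 0.5521 -0.0855  0.15  ] xm 0.5486
0.15 95 [ 0.54   -0.1577  0.15  ] [ 0.5527 -0.0872  0.1599] xm 0.5485
0.16 70 [ 0.5425 -0.157   0.1602] [ 0.5522 -0.0965  0.1698] xm 0.548
0.17 68 [ 0.5403 -0.1574  0.1702] [ 0.5518 -0.0962  0.1795] xm 0.5489
0.18 56 [ 0.5422 -0.1574  0.18  ] [ 0.5569 -0.0967  0.19  ] xm 0.5486
0.19 73 [ 0.5397 -0.1566  0.1902] [ 0.5629 -0.0976  0.1999] xm 0.5493
0.2 67 [ 0.5425 -0.1552  0.2001] [ 0.5637 -0.0963  0.21  ] xm 0.5506
0.21 74 [ 0.5357 -0.1321  0.21  ] [ 0.5642 -0.0969  0.2192] xm 0.5489
0.22 24 [ 0.5317 -0.1358  0.2203] [ 0.5611 -0.1129  0.2296] xm 0.54
0.23 21 [ 0.5316 -0.1211  0.2312] [ 0.5625 -0.1125  0.2349] xm 0.5409
plane x = a dy+b dz+c [-0.01209413  0.01447776  0.5492181 ]
```

View pics/c3.png

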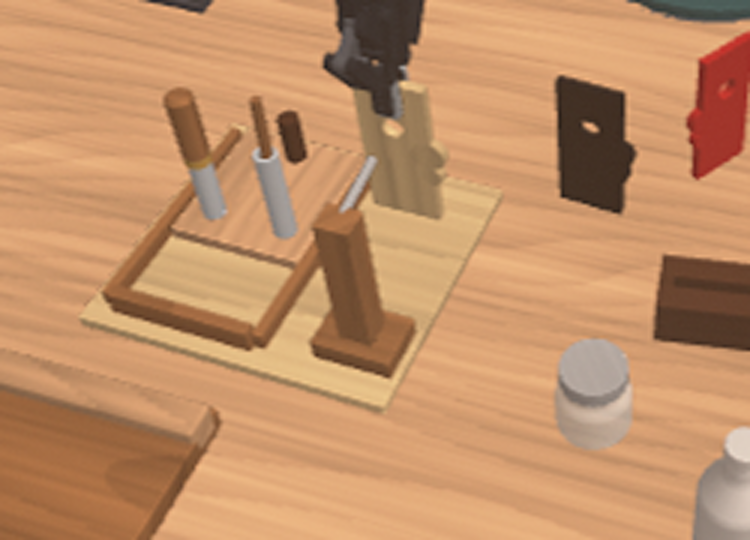

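Plate is upright and square to the peg (hole at about 392,128 in the crop, peg end at 372,160); both tools stand home in their tubes with the rack still out.

```bash
python3 - <<'E'
from h import *
print(manip.servo_line([.575,-.128,.1955],rate=.06,f_stop=6))
print(manip.servo_line([.607,-.1285,.192],rate=.06,f_stop=6));o=stat('on')
print(manip.servo_line([o['ee_pos'][0],-.1285,.182],rate=.03,f_stop=5));o=stat('down')
if o['ee_pos'][0]>.6:
    manip.gripper_to(.03);manip.sleep(.2)
    manip.servo_line(o['ee_pos']+[0,0,.08],rate=.15)
snap('scene');snap('top');stat()
from rel import *
P=cl['scene'];z=P[...,2]
m=(z>.06)&(z<.235)&(abs(P[...,0]-.607)<.02)&(abs(P[...,1]+.122)<.05);q=P[m];print(q.min(0),q.max(0))
p=np.linalg.lstsq(np.c_[q[:,1]+.1275,q[:,2]-.17,np.ones(len(q))],q[:,0],rcond=None)[0];print('plane',p)
cv2.imwrite('pics/c4.png',cv2.resize(S['color'][150:330,80:330,::-1],None,fx=3,fy=3,interpolation=cv2.INTER_CUBIC))
E
```

```text
False
False
on t 30.72 tcp [ 0.6069 -0.1285  0.1918] F [-0.5 -1.6 -0.3] w 0.0079 gf 68.4
True
down t 30.98 tcp [ 0.6072 -0.1286  0.1879] F [0.3 0.1 7.5] w 0.0076 gf 69.5
 t 32.31 tcp [ 0.6068 -0.1285  0.2667] F [-0.2 -0.2 -0.4] w 0.0301 gf 0.0
[ 0.59252792 -0.15943004  0.06353657] [ 0.62659479 -0.08825349  0.20834506]
plane [-0.00135609  0.0878448   0.60983873]
```

View pics/c4.png

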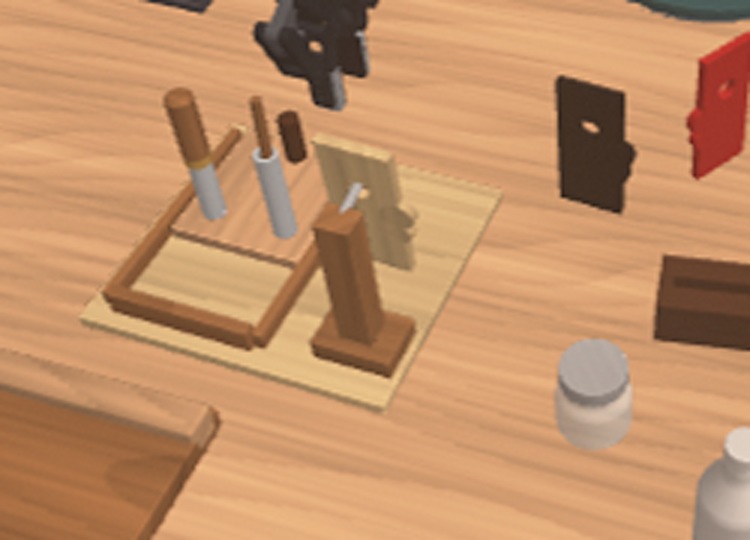

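The plate hangs on the peg, with the peg visible through its hole at (352,195). Now I'll push the rack home.

```bash
python3 - <<'E'
from h import *
manip.gripper_to(0,40)
manip.servo_line([.41,-.2735,.25],attitude=Q(-1.5),rate=.2)
manip.servo_line([.41,-.2735,.055],rate=.15);stat('low')
print(manip.servo_line([.555,-.2773,.055],rate=.05,f_stop=14));stat('pushed')
manip.sleep(.3);o=stat()
manip.servo_line(o['ee_pos']+[-.04,0.001,0],rate=.1)
manip.servo_line([o['ee_pos'][0]-.04,-.275,.3],rate=.2)
manip.move_to([.35,.1,.35],Q(0))
snap('scene');snap('top');stat()
from rel import *
for n in cl:
    P=cl[n].reshape(-1,3);z=P[:,2]
    m=(z>.03)&(z<.072)&(P[:,0]>.47)&(P[:,0]<.575)&(abs(P[:,1]+.277)<.02);print(n,'knob',cyl(P[m],.01,.05,False))
    m=(z>.125)&(z<.19)&(abs(P[:,0]-.64)<.04)&(abs(P[:,1]+.244)<.025);print(n,'pencil',cyl(P[m],.005,.15),z[m].max())
    m=(z>.095)&(z<.17)&(abs(P[:,0]-.64)<.04)&(abs(P[:,1]+.316)<.03);print(n,'awl',cyl(P[m&(z<.155)],.012,.12),z[m].max())
cv2.imwrite('pics/c5.png',cv2.resize(S['color'][150:330,80:330,::-1],None,fx=3,fy=3,interpolation=cv2.INTER_CUBIC))
E
```

```text
low t 35.53 tcp [ 0.4103 -0.2737  0.0556] F [ 0.4 -0.4  0.3] w -0.0004 gf 0.0
True
pushed t 37.36 tcp [ 0.5068 -0.276   0.0544] F [-5.1 -1.8  2.5] w 0.0002 gf 2.3
 t 37.66 tcp [ 0.5068 -0.276   0.0544] F [-3.  -0.2  2.1] w -0.0002 gf 1.6
 t 41.15 tcp [0.3505 0.0995 0.3497] F [-0.  -0.1 -1. ] w 0.0004 gf 0.0
top knob (array([ 0.5291, -0.2763,  0.    ,  0.    ]), 0.0047, 72)
top pencil (array([ 0.6167, -0.2408,  0.0099,  0.0227]), 0.0012, 65) 0.18017919985964967
top awl (array([ 0.6142, -0.3132,  0.0084,  0.035 ]), 0.0006, 130) 0.16610220590108546
scene knob (array([ 0.53 , -0.277,  0.   ,  0.   ]), 0.0013, 101)
scene pencil (array([ 0.617 , -0.2434,  0.027 ,  0.0329]), 0.0013, 83) 0.18014423593533274
scene awl (array([ 0.6144, -0.3159,  0.007 ,  0.0041]), 0.0011, 198) 0.16763461452540923
```

View pics/c5.png

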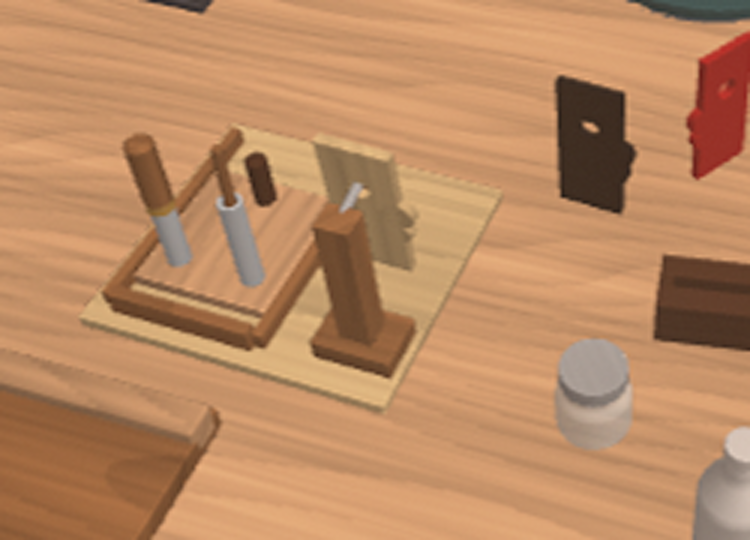

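A light strip remains between the rack board and the rear frame bar (135–250, 285–315), so the push stopped early. I'll push again with a higher threshold.

```bash
python3 - <<'E'
from h import *
manip.move_to([.47,-.275,.25],Q(-1.5))
manip.servo_line([.47,-.275,.055],rate=.2)
print(manip.servo_line([.555,-.2775,.055],rate=.04,f_stop=25));o=stat('pushed')
manip.servo_line(o['ee_pos']+[-.04,0.001,0],rate=.1)
manip.servo_line([o['ee_pos'][0]-.04,-.275,.3],rate=.2)
manip.move_to([.35,.1,.35],Q(0))
snap('scene');snap('top');stat()
from rel import *
for n in cl:
    P=cl[n].reshape(-1,3);z=P[:,2]
    m=(z>.03)&(z<.072)&(P[:,0]>.5)&(P[:,0]<.585)&(abs(P[:,1]+.277)<.02);print(n,'knob',cyl(P[m],.01,.05,False))
    m=(z>.125)&(z<.19)&(abs(P[:,0]-.64)<.05)&(abs(P[:,1]+.244)<.025);print(n,'pencil',cyl(P[m],.005,.15),z[m].max())
    m=(z>.095)&(z<.17)&(abs(P[:,0]-.64)<.05)&(abs(P[:,1]+.316)<.03);print(n,'awl',cyl(P[m&(z<.155)],.012,.12),z[m].max())
cv2.imwrite('pics/c6.png',cv2.resize(S['color'][150:330,80:330,::-1],None,fx=3,fy=3,interpolation=cv2.INTER_CUBIC))
E
```

```text
True
pushed t 44.88 tcp [ 0.5068 -0.2758  0.0543] F [-5.8 -1.1  4. ] w -0.0002 gf 3.0
 t 48.38 tcp [0.3505 0.0995 0.3497] F [0.3 0.6 0.4] w 0.0002 gf 0.0
top knob (array([ 0.5291, -0.2763,  0.    ,  0.    ]), 0.0013, 71)
top pencil (array([ 0.6167, -0.241 , -0.0026,  0.0451]), 0.0011, 66) 0.1818051425720074
top awl (array([ 0.6142, -0.3132,  0.0035,  0.0277]), 0.0007, 132) 0.16612806032847413
scene knob (array([ 0.5296, -0.2769,  0.    ,  0.    ]), 0.0011, 95)
scene pencil (array([ 0.6173, -0.2435,  0.0039,  0.0562]), 0.0012, 80) 0.17991097275066645
scene awl (array([ 0.6142, -0.316 , -0.0014,  0.017 ]), 0.0012, 195) 0.16612686025276016
```

View pics/c6.png

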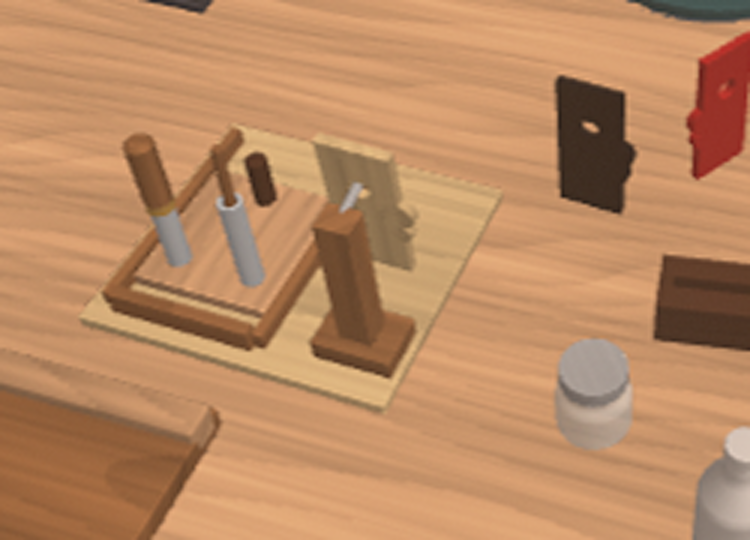

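```bash
python3 - <<'E'
from m import *
for y0 in (-.20,-.277,-.34):
  for n in ('scene','top'):
    P=cl[n].reshape(-1,3);P=P[np.isfinite(P[:,0])]
    k=P[(abs(P[:,1]-y0)<.006)&(P[:,0]>.5)&(P[:,0]<.72)]
    print(y0,n,[(round(x,3),round(float(np.median(k[abs(k[:,0]-x)<.002,2])),4)) for x in np.arange(.6,.71,.004) if (abs(k[:,0]-x)<.002).any()])
s=S['color'][225:275,85:180,::-1]
cv2.imwrite('pics/c7.png',cv2.resize(s,None,fx=8,fy=8,interpolation=cv2.INTER_CUBIC))
E
```

```text
-0.2 scene [(np.float64(0.6), 0.0161), (np.float64(0.604), 0.0147), (np.float64(0.608), 0.0139), (np.float64(0.612), 0.0186), (np.float64(0.616), 0.0165), (np.float64(0.62), 0.0134), (np.float64(0.624), 0.0159), (np.float64(0.628), 0.0138), (np.float64(0.632), 0.0145), (np.float64(0.636), 0.0145), (np.float64(0.64), 0.0145), (np.float64(0.644), 0.014), (np.float64(0.648), 0.0142), (np.float64(0.652), 0.0148), (np.float64(0.656), 0.0139), (np.float64(0.66), 0.0122), (np.float64(0.664), 0.0124), (np.float64(0.668), 0.0124), (np.float64(0.672), 0.013), (np.float64(0.676), 0.0122), (np.float64(0.68), 0.0127), (np.float64(0.684), 0.0118), (np.float64(0.688), 0.0131), (np.float64(0.692), 0.0068), (np.float64(0.696), -0.0004), (np.float64(0.7), 0.0007), (np.float64(0.704), 0.0004), (np.float64(0.708), 0.0006)]
-0.2 top [(np.float64(0.6), 0.0124), (np.float64(0.604), 0.0123), (np.float64(0.608), 0.0138), (np.float64(0.612), 0.012), (np.float64(0.616), 0.0128), (np.float64(0.62), 0.0142), (np.float64(0.624), 0.0118), (np.float64(0.628), 0.0148), (np.float64(0.632), 0.0143), (np.float64(0.636)
[... 2609 characters left out ...]
np.float64(0.7), 0.0006), (np.float64(0.704), 0.0006), (np.float64(0.708), 0.0003)]
-0.34 top [(np.float64(0.6), 0.0248), (np.float64(0.604), 0.0232), (np.float64(0.608), 0.0229), (np.float64(0.612), 0.0221), (np.float64(0.616), 0.0233), (np.float64(0.62), 0.0256), (np.float64(0.648), 0.0106), (np.float64(0.652), 0.0113), (np.float64(0.656), 0.0142), (np.float64(0.66), 0.0132), (np.float64(0.664), 0.0315), (np.float64(0.668), 0.0338), (np.float64(0.672), 0.0327), (np.float64(0.68), 0.0101), (np.float64(0.684), 0.0101), (np.float64(0.688), 0.0095), (np.float64(0.692), -0.0015), (np.float64(0.696), -0.0029), (np.float64(0.7), -0.0009), (np.float64(0.704), -0.0019), (np.float64(0.708), 0.0004)]
```

View pics/c7.png

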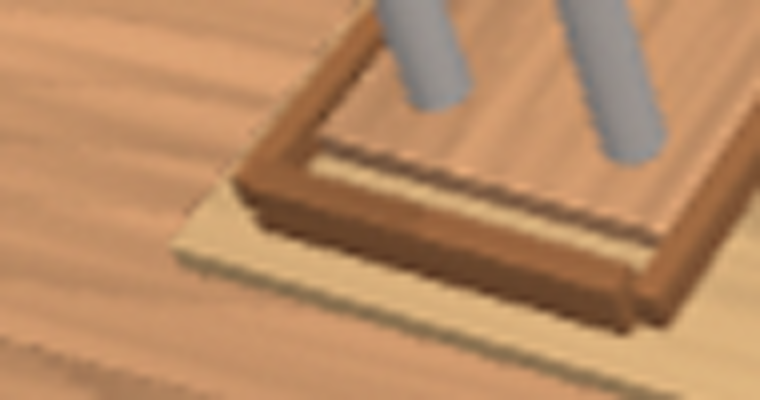

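The rear bar is 20 mm beyond the board's edge, yet both pushes ended at the same x to 0.1 mm. A slow push in small steps will show whether that is the real stop.

```bash
python3 - <<'E'
from h import *
manip.move_to([.485,-.2755,.2],Q(-1.5))
manip.servo_line([.485,-.2755,.052],rate=.2)
manip.servo_line([.502,-.2759,.052],rate=.05);stat()
for i in range(12):
    p=.504+.002*i
    r=manip.servo_line([p,-.2759,.052],rate=.02,f_stop=30);o=stat(f'{p:.3f} {r}')
    if r or np.linalg.norm(o['ft_force'])>28: break
manip.servo_line([.465,-.2755,.052],rate=.15)
manip.servo_line([.465,-.2755,.28],rate=.25)
snap('scene');stat()
from rel import *
P=cl['scene'].reshape(-1,3);z=P[:,2]
m=(z>.03)&(z<.072)&(P[:,0]>.5)&(P[:,0]<.585)&(abs(P[:,1]+.277)<.02);print('knob',cyl(P[m],.01,.05,False))
E
```

```text
t 51.33 tcp [ 0.5022 -0.2758  0.052 ] F [0.2 0.7 0.2] w -0.0 gf 0.0
0.504 False t 51.58 tcp [ 0.504  -0.2759  0.052 ] F [0.2 0.3 0.5] w -0.0002 gf 0.0
0.506 False t 51.83 tcp [ 0.5061 -0.2759  0.052 ] F [-0.2  0.2 -0.8] w 0.0002 gf 0.0
0.508 False t 52.08 tcp [ 0.5069 -0.2758  0.0519] F [-9.3 -1.7  4.3] w -0.0001 gf 4.2
0.510 False t 52.33 tcp [ 0.5071 -0.2758  0.0518] F [-21.1  -2.4  13.5] w 0.0 gf 10.6
0.512 False t 52.58 tcp [ 0.5073 -0.2757  0.0518] F [-33.6  -3.5  20.4] w -0.0003 gf 17.2
 t 54.16 tcp [ 0.4648 -0.2751  0.2787] F [-1.1  0.9 -0.2] w -0.0002 gf 0.0
knob (array([ 0.5297, -0.2769,  0.    ,  0.    ]), 0.0012, 100)
```

33 N doesn't move the rack, and it only takes 4–6 N to slide, so this is the real stop. Everything else is in place and the arm is clear.

```bash
python3 -c "
from h import *
manip.sleep(.3);print(manip.job_done());stat()"
```

```text
the job is handed in; nothing more can be done
None
the job is handed in; nothing more can be done
```

I handed the job in at about 54 s of the 72 s limit: pencil home in the tall tube, awl home in the short tube, template hung on the peg and rack pushed to its stop. The rack held against a 33 N push, though its board still sits about 20 mm short of the rear bar; no verdict was returned.

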